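# Staple the pastry tray, easing the stapler arm back up

### The job

Two bench staplers stand on the packing table; staple the half-folded cardboard tray whose flap lies in the jaw of one of them: push that stapler's arm fully down by its palm pad and keep it down for a moment (about half a second). Then let the sprung arm come back up slowly, staying on it all the way and taking a couple of seconds, never letting it snap up, and leave it fully up. Do not press the empty stapler.

Things in the scene. Friction and masses are not known exactly. Their poses are not given: they have to be found in the camera images.
- box_stapler (a joint): Sprung arm of the stapler to use, with a 110 x 120 mm tray (walls 45 mm high, held fast) on its robot side, flap in its jaw. Grey, 285 mm long, 56 wide, fixed to the table, hinge at the end away from the tray. Radians: 0 = fully up (rest), 0.25 = fully down, at its stop. Needs 4 N on the pad to start, 10 N to hold down; let go, it snaps up in 0.1 s, undamped.
- box_stapler_pad (a point): Centre of the top face of the loaded stapler's black palm pad (56 mm along the arm, 50 across), pressed from above. 135 mm above the table with the arm up, 82 mm fully down, having moved 15 mm away from the hinge. Hinge axis: level, across the arm, 50 mm above the table, 205 mm behind the raised pad. Axes, arm up: x level, from pad to hinge; y across; z up; they tilt with the arm.
- spare_stapler (a joint): Arm of the other stapler, alike in every way (same sizes, spring and joint values: 0 = fully up, 0.25 rad = fully down) but empty, with no tray in front of it.
- spare_stapler_pad (a point): Centre of the top face of the empty stapler's black palm pad (56 mm along the arm, 50 across), pressed from above. 135 mm above the table with the arm up, 82 mm fully down, having moved 15 mm away from the hinge. Hinge axis: level, across the arm, 50 mm above the table, 205 mm behind the raised pad. Axes, arm up: x level, from pad to hinge; y across; z up; they tilt with the arm.

How it is judged (in metres and radians):
On the way:
1. the loaded stapler's arm is pressed fully down and kept there 0.3 s (value of joint box_stapler above 0.21 rad), for 0.3 s.
At the end, for the whole second after the job is handed in: After being pressed down (beyond 0.21 of its 0.25 rad, for 0.3 s) and eased up, the loaded stapler's arm is fully up again (within 0.03 rad) and at rest; the empty stapler's arm is up too (within 0.03 rad) (value of joint each of box_stapler, spare_stapler below 0.03 rad and velocity of joint box_stapler between -0.1 and 0.1 rad/s); the robot touches nothing.
It fails at once if the loaded stapler's arm springs up faster than 0.6 rad/s (about 0.13 m/s at the pad) (velocity of joint box_stapler below -0.6 rad/s).
It fails at once if the empty stapler's arm is pressed more than 0.06 rad (value of joint spare_stapler above 0.06 rad).
It also fails if it takes over 40 s, if anything falls off the work surface, if the arm or the gripper's body presses on something with over 40 N, if the wrist force passes 120 N, or if a joint passes its speed limit or range.

### The arm

A 6-joint arm with a two-finger parallel gripper is mounted at the origin on the work surface. World frame = base frame: x ahead of the robot, y to its left, z up, the work surface at z = 0. Lengths are in mm, angles in rad, forces in N, time in s.
With the tool pointing down it reaches from about 350 to 875 mm from the base axis. Payload 4.2 kg.
Tool frame: the origin (TCP) lies between the finger pads; the fingertips stand 25 mm ahead of it and the grasp point (between the pads) lies 6 mm ahead of it; z points along the fingers, y is the line along which they close (so a half turn about z gives the same grasp; the last joint's range is limited). The gripper opens to 85 mm and grips with 20 to 120 N. Pads are 22 mm wide; open, the fingers measure 114 mm over their backs; the gripper's body (76 mm by 85 mm) begins 54 mm behind the grasp point. The pads swing forward as they close: fully open they stand 13 mm farther back than shut.
Start: joints at [1.516, 0.385, 0.008, 0, -1.194, -0.259], TCP at [192.89, 594.469, 256.312] pointing down, gripper open.
Joint ranges: [-3.14, 3.14], [-1.21, 2.06], [-1.07, 1.41], [-3.16, 2.05], [-2.99, -0.16], [-3.1, 3.1]. Speed limits (rad/s): [2.79, 2.79, 3.14, 3.14, 3.14, 3.14].

### API

Orientations are given as a unit quaternion [x, y, z, w].
In Python, from bench import read_state, get_image, job_done gives the robot as it stands.
- The arm moves only by the tool play_rows, never from a script. Its argument "series" is a list of rows, each a list of 6 numbers: the shift along the world's x, y, z in mm, then the turn, a rotation vector about the world's x, y, z in units of 6 degrees (1.0 is 6 degrees). A call has 1 to 20 rows; each row shifts and turns the commanded pose from where the row before left it; what a row does not reach is not made up. A row lasts 1/12 s, in which the tool goes at most 41.7 mm and 7.16 degrees, less where a joint would pass 70% of its speed; a pose out of reach is approached as far as the arm can. A call is refused whole if a number of a shift passes 41.7 or a number of a turn 1, either way. A call with a gripper value outside its range is refused whole. "gripper" is the opening, from 0 (shut) to 1 (fully open), set as the call begins (left out, the last holds). The fingers move at their own pace and stop on an object; the grip force is fixed at half the most. Time passes only in rows, so rows that do not move let the fingers close. It gives the time, the measured TCP pose, the force, the opening and the grip force at its end, in the units of the state.
- read_state(): the state, without advancing time (a new reading comes with each control period).
- get_image(name): name is "scene" or "top" or "wrist"; returns a dict with "image" (400x640x3 uint8, red, green, blue), "fx", "fy", "cx", "cy" (pixels), "eye" and "rotation" of the camera in the world. Camera axes: x right, y down, z forward; pixel columns grow to the right and rows downward; lengths in mm; the calibration is good to about 2 mm. A picture is of the moment at which its call begins. There is no depth.
- job_done(): hands the job in; it is judged then, once.
The state is a dict: "clock": time; "joints": joint angles; "joint_vel": joint speeds; "joint_efforts": joint torques, N m; "position": TCP position; "ee_rot": TCP orientation; "contact_force": force on the tool from outside, world axes, zero at the start; "wrist_torque": the same for the moment, N m; "gripper_width": finger opening in mm; "grasp_force": force on a finger pad.
Only numpy, scipy, OpenCV 4.12 (cv2) and the standard library are available. Lean on these libraries where they do the work, as an engineer would, in place of code of your own. Each camera call takes 0.05 s, during which the arm holds its last target. There are 200 camera calls.

## Working session

There is one attempt and no reset: what is moved stays moved. The work goes in short steps, Python scripts to look and compute and a tool call to move; the robot and the scene stay as the last step left them, time stands still between calls to the robot, and variables do not carry over. Pictures are saved under pics/ and viewed, at most 10 in all, crops included, and the job is handed in when it is done.

Besides the shell and the picture viewer there is one more tool, called after "Emit:" by a JSON object that holds its "method" and its "body". play_rows: Moves the arm, as the interface text tells. Its arguments: {"type":"object","properties":{"series":{"type":"array","items":{"type":"array","items":{"type":"number"}}},"gripper":{"type":"number"}},"required":["series"]}

```bash
mkdir -p pics
cat > h.py <<'E'
import numpy as np, cv2
from bench import read_state, get_image, job_done
def snap(n,f):
    d=get_image(n); cv2.imwrite('pics/'+f,d['image'][:,:,::-1]); np.savez('pics/'+f+'.npz',**d); return d
def ray(f,u,v,z):
    d=np.load('pics/'+f+'.npz'); e=d['eye']; r=d['rotation']@np.array([(u-d['cx'])/d['fx'],(v-d['cy'])/d['fy'],1])
    return (e+r*(z-e[2])/r[2]).round(1)
def proj(f,p):
    d=np.load('pics/'+f+'.npz'); c=d['rotation'].T@(np.array(p)-d['eye']); return (c[:2]/c[2]*[d['fx'],d['fy']]+[d['cx'],d['cy']]).round(1)
E
python3 -c "
from h import *
for n in ('scene','top'):
    d=snap(n,n+'1.png'); print(d['eye'],d['rotation'])
print(read_state())"
```

```text
[1070.82235747  163.092086    766.87129127] [ 0.55205319  0.77237211 -0.25773424 -0.17958748]
[509.90392372 -11.17544246 891.731395  ] [-0.70015389  0.7096292  -0.04879845  0.06188416]
{'clock': 0.1, 'joints': array([ 1.51560897e+00,  3.85472894e-01,  6.77200108e-03, -4.15541022e-04,
       -1.19402250e+00, -2.58604936e-01]), 'joint_vel': array([-0.00044065, -0.00018739,  0.00542185,  0.00073335, -0.0016889 ,
       -0.00103656]), 'joint_efforts': array([-9.25976674e-04, -3.93322527e+01,  1.88927490e+01,  4.19794321e+00,
       -2.58586930e-03,  4.44116509e-06]), 'position': array([192.75474741, 594.03668398, 255.34163024]), 'ee_rot': array([ 9.87704574e-01, -1.56328846e-01, -9.42941893e-05,  9.78160823e-04]), 'contact_force': array([ 0.06710448, -0.30713606,  0.3049737 ]), 'wrist_torque': array([ 0.01407561, -0.01701583,  0.04636468]), 'grasp_force': 0.0, 'gripper_width': 85.51032209979134}
```

View pics/top1.png

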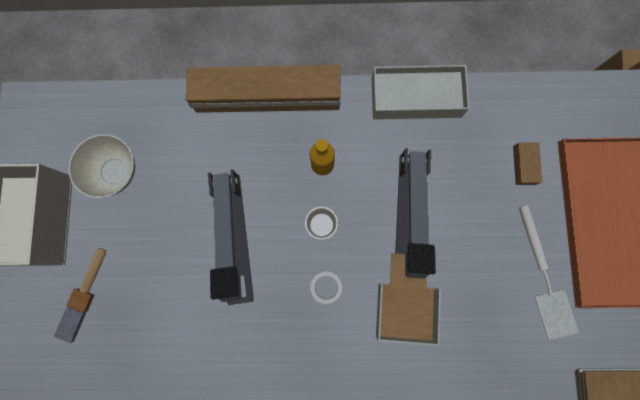

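View pics/scene1.png

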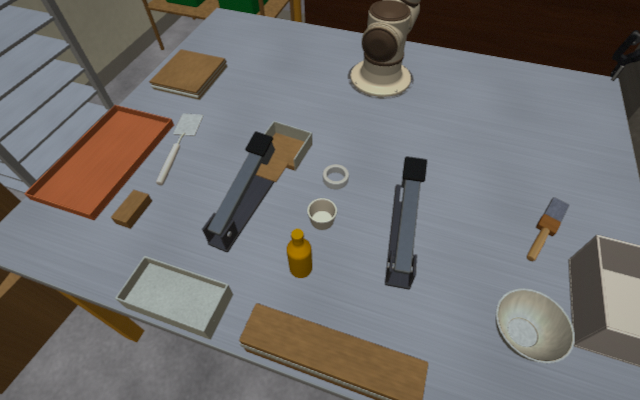

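The loaded stapler is the right one in the top view: pad at about (421,259), tray at (410,312), hinge at about (415,162). The spare pad is at (225,283). The camera rotation is a quaternion, so I'll fix the helper and enlarge.

```bash
sed -i "s/^import numpy.*/&\nfrom scipy.spatial.transform import Rotation as R/; s/d\['rotation'\]@/R.from_quat(d['rotation']).as_matrix()@/; s/d\['rotation'\]\.T@/R.from_quat(d['rotation']).as_matrix().T@/" h.py
python3 -c "
from h import *
a=cv2.imread('pics/top1.png')[140:300,380:460]; b=cv2.imread('pics/scene1.png')[120:250,200:320]
a=cv2.resize(a,None,fx=3.6,fy=3.6,interpolation=2); b=cv2.resize(b,None,fx=4,fy=4,interpolation=2)
o=np.zeros((576,800,3),np.uint8); o[:576,:288]=a; o[:520,300:780]=b; cv2.imwrite('pics/crop1.png',o)
print(ray('top1.png',421,259,135),ray('scene1.png',260,142,135),ray('top1.png',415,162,50),ray('top1.png',225,283,135))"
```

```text
[ 522.7 -184.3  135. ] [ 521.3 -181.3  135. ] [ 727.1 -201.4   50. ] [483.6 174.7 135. ]
```

View pics/crop1.png

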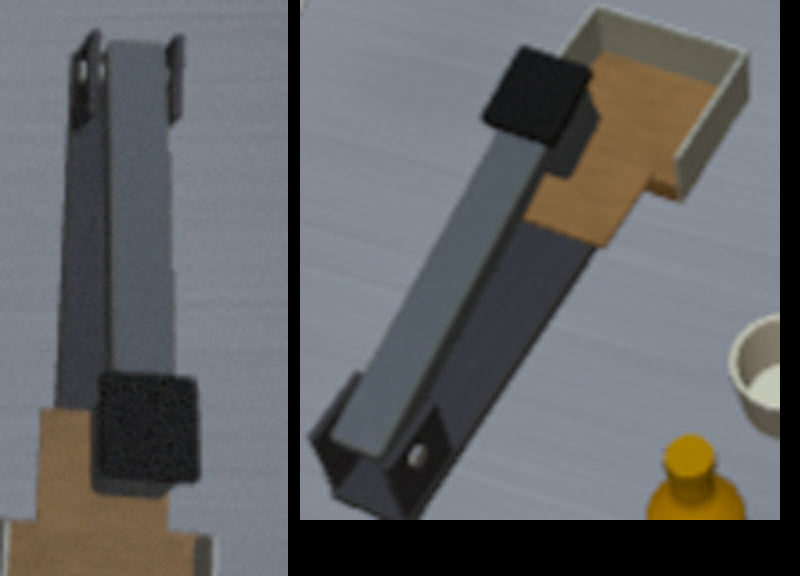

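Both views agree on the pad at (522,-183,135). The measured hinge is 206 mm behind it (205 expected), with the arm direction about -5° from +x. I'll shut the fingers and travel over.

Emit:
{"method": "play_rows", "body": {"series": [[13.5, -32, 0, 0, 0, 0], [13.5, -32, 0, 0, 0, 0], [13.5, -32, 0, 0, 0, 0], [13.5, -32, 0, 0, 0, 0], [13.5, -32, 0, 0, 0, 0], [13.5, -32, 0, 0, 0, 0], [13.5, -32, 0, 0, 0, 0], [13.5, -32, 0, 0, 0, 0], [13.5, -32, 0, 0, 0, 0], [13.5, -32, 0, 0, 0, 0], [13.5, -32, 0, 0, 0, 0], [13.5, -32, 0, 0, 0, 0], [13.5, -32, 0, 0, 0, 0], [13.5, -32, 0, 0, 0, 0], [13.5, -32, 0, 0, 0, 0], [13.5, -32, 0, 0, 0, 0], [13.5, -32, 0, 0, 0, 0], [13.5, -32, 0, 0, 0, 0], [13.5, -32, 0, 0, 0, 0], [13.5, -32, 0, 0, 0, 0]], "gripper": 0}}

```text
clock: 1.77
position: [462.9, -47.3, 256.1]
ee_rot: [0.988, -0.156, -0.0, -0.0]
contact_force: [0.6, 1.5, 0.2]
gripper_width: 0.1
grasp_force: 0.0
```

Emit:
{"method": "play_rows", "body": {"series": [[10, -23, 0, 0, 0, 0.4], [10, -23, 0, 0, 0, 0.4], [10, -23, -8, 0, 0, 0.4], [10, -23, -12, 0, 0, 0.4], [10, -22, -16, 0, 0, 0.4], [8, -20, -14, 0, 0, 0.2], [0, 0, -10, 0, 0, 0], [0, 0, -6, 0, 0, 0], [0, 0, 0, 0, 0, 0], [0, 0, 0, 0, 0, 0], [0, 0, 0, 0, 0, 0]]}}

```text
clock: 2.68
position: [521.2, -178.9, 191.3]
ee_rot: [0.999, -0.041, 0.001, 0.0]
contact_force: [0.4, 0.4, -0.2]
gripper_width: -0.2
grasp_force: 0.0
```

```bash
python3 -c "
from h import *
s=read_state(); p=s['position']; M=R.from_quat(s['ee_rot']).as_matrix(); print(p,M.round(3),s['contact_force'],s['joints'])
o=np.zeros((400,800,3),np.uint8)
for i,n in enumerate(('scene','top')):
    snap(n,n+'2.png'); t=p+25*M[:,2]; q=proj(n+'2.png',t); k=proj(n+'2.png',[522,-183,135]); print(n,q,k)
    im=cv2.imread('pics/'+n+'2.png'); c=im[int(k[1])-50:int(k[1])+50,int(k[0])-50:int(k[0])+50]; o[:,400*i:400*i+400]=cv2.resize(c,(400,400),interpolation=2)
cv2.imwrite('pics/crop2.png',o)"
```

```text
[ 521.17487042 -178.85150962  191.30073328] [[ 0.997 -0.082  0.002]
 [-0.082 -0.997 -0.   ]
 [ 0.002  0.    -1.   ]] [ 0.3802563   0.40290988 -0.15706721] [-3.62163087e-02  3.16106679e-01 -2.70685690e-01  2.79188143e-04
 -9.82416149e-01  1.52469983e+00]
scene [259.1 132.5] [259.2 142. ]
top [422.  259.5] [420.3 259.4]
```

View pics/crop2.png

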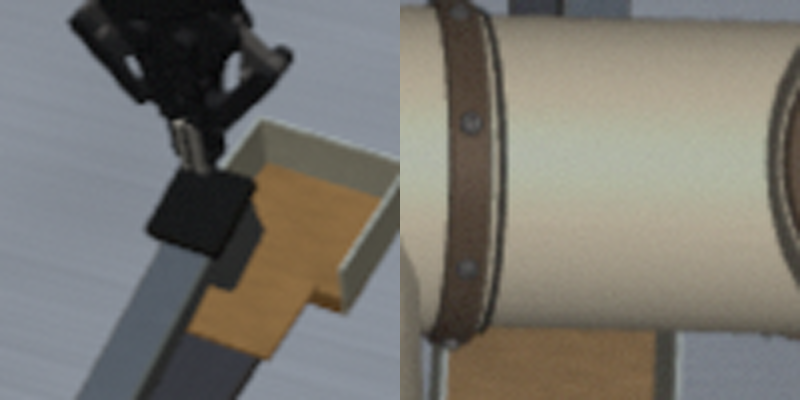

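The tip is where predicted, above the pad (4 mm off in y). Correcting that and descending to near contact.

Emit:
{"method": "play_rows", "body": {"series": [[0, -2, -7, 0, 0, 0], [1, -2, -7, 0, 0, 0], [0, 0, -6, 0, 0, 0], [0, 0, -4, 0, 0, 0], [0, 0, -3, 0, 0, 0], [0, 0, -2, 0, 0, 0], [0, 0, -2, 0, 0, 0], [0, 0, -2, 0, 0, 0], [0, 0, 0, 0, 0, 0], [0, 0, 0, 0, 0, 0]]}}

```text
clock: 3.62
position: [522.0, -183.7, 157.7]
ee_rot: [0.999, -0.042, 0.0, 0.0]
contact_force: [-2.0, -0.5, 4.4]
gripper_width: -0.0
grasp_force: 2.1
```

Contact (4.4 N) at TCP z≈158, as expected. Pressing down along the arc.

Emit:
{"method": "play_rows", "body": {"series": [[-1, 0, -3, 0, 0, 0], [-1, 0.1, -3, 0, 0, 0], [-1, 0.1, -3, 0, 0, 0], [-1, 0.1, -3, 0, 0, 0], [-1, 0.1, -3, 0, 0, 0], [-1, 0.1, -3, 0, 0, 0], [-1, 0.1, -3, 0, 0, 0], [-1, 0.1, -3, 0, 0, 0], [-0.8, 0.1, -3, 0, 0, 0], [-0.8, 0.1, -3, 0, 0, 0], [-0.8, 0.1, -3, 0, 0, 0], [-0.7, 0, -3, 0, 0, 0], [-0.7, 0, -3, 0, 0, 0], [-0.7, 0, -3, 0, 0, 0], [-0.6, 0, -2, 0, 0, 0], [-0.6, 0, -2, 0, 0, 0], [0, 0, 0, 0, 0, 0], [0, 0, 0, 0, 0, 0]]}}

```text
clock: 5.12
position: [510.0, -182.7, 112.8]
ee_rot: [0.999, -0.041, 0.002, 0.0]
contact_force: [0.5, -0.1, 7.5]
gripper_width: -0.4
grasp_force: 4.1
```

Emit:
{"method": "play_rows", "body": {"series": [[-0.5, 0, -2, 0, 0, 0], [-0.5, 0, -2, 0, 0, 0], [0, 0, -1, 0, 0, 0], [0, 0, -1, 0, 0, 0], [0, 0, 0, 0, 0, 0], [0, 0, 0, 0, 0, 0]]}}

```text
clock: 5.62
position: [509.1, -182.6, 107.0]
ee_rot: [0.999, -0.041, 0.002, 0.0]
contact_force: [0.2, 0.7, 9.0]
gripper_width: -0.1
grasp_force: 4.6
```

Emit:
{"method": "play_rows", "body": {"series": [[-0.3, 0, -1, 0, 0, 0], [-0.3, 0, -1, 0, 0, 0], [0, 0, -1, 0, 0, 0], [0, 0, 0, 0, 0, 0], [0, 0, 0, 0, 0, 0], [0, 0, 0, 0, 0, 0]]}}

```text
clock: 6.12
position: [509.0, -182.7, 106.5]
ee_rot: [0.999, -0.041, 0.003, 0.001]
contact_force: [-4.4, 3.7, 22.2]
gripper_width: -0.2
grasp_force: 11.1
```

Force rose to 22 N at 106.5: the arm is at its stop. I'll hold, then ease up at about 18 mm/s along the reversed arc.

Emit:
{"method": "play_rows", "body": {"series": [[0, 0, 0, 0, 0, 0], [0, 0, 0, 0, 0, 0], [0, 0, 0, 0, 0, 0], [0, 0, 0, 0, 0, 0], [0, 0, 0, 0, 0, 0], [0, 0, 0, 0, 0, 0], [0, 0, 1, 0, 0, 0], [0.2, 0, 1, 0, 0, 0], [0.3, 0, 1.5, 0, 0, 0], [0.3, 0, 1.5, 0, 0, 0], [0.3, 0, 1.5, 0, 0, 0], [0.3, 0, 1.5, 0, 0, 0], [0.4, 0, 1.5, 0, 0, 0], [0.4, 0, 1.5, 0, 0, 0], [0.4, 0, 1.5, 0, 0, 0], [0.4, 0, 1.5, 0, 0, 0], [0.4, 0, 1.5, 0, 0, 0], [0.4, 0, 1.5, 0, 0, 0], [0.4, 0, 1.5, 0, 0, 0], [0.4, 0, 1.5, 0, 0, 0]]}}

```text
clock: 7.78
position: [512.2, -182.8, 123.7]
ee_rot: [0.999, -0.041, 0.001, 0.0]
contact_force: [-1.7, -0.4, 6.9]
gripper_width: -0.1
grasp_force: 3.7
```

Emit:
{"method": "play_rows", "body": {"series": [[0.4, 0, 1.5, 0, 0, 0], [0.4, 0, 1.5, 0, 0, 0], [0.4, 0, 1.5, 0, 0, 0], [0.5, 0, 1.5, 0, 0, 0], [0.5, 0, 1.5, 0, 0, 0], [0.5, 0, 1.5, 0, 0, 0], [0.5, -0.1, 1.5, 0, 0, 0], [0.5, -0.1, 1.5, 0, 0, 0], [0.5, -0.1, 1.5, 0, 0, 0], [0.5, -0.1, 1.5, 0, 0, 0], [0.5, -0.1, 1.5, 0, 0, 0], [0.5, -0.1, 1.5, 0, 0, 0]]}}

```text
clock: 8.78
position: [516.8, -183.3, 141.0]
ee_rot: [0.999, -0.042, 0.0, 0.0]
contact_force: [-2.7, 0.9, 6.1]
gripper_width: -0.3
grasp_force: 2.9
```

Emit:
{"method": "play_rows", "body": {"series": [[0.5, 0, 1.5, 0, 0, 0], [0.5, 0, 1.5, 0, 0, 0], [0.5, 0, 1.5, 0, 0, 0], [0.5, 0, 1.5, 0, 0, 0], [0.5, 0, 1.5, 0, 0, 0], [0.5, 0, 1.5, 0, 0, 0], [0.5, 0, 1.5, 0, 0, 0], [0.5, 0, 1.5, 0, 0, 0], [0.5, 0, 1.5, 0, 0, 0], [0.5, 0, 1.2, 0, 0, 0], [0.4, 0, 1, 0, 0, 0], [0.4, 0, 1, 0, 0, 0], [0.2, 0, 1, 0, 0, 0], [0, 0, 1, 0, 0, 0], [0, 0, 1, 0, 0, 0], [0, 0, 1, 0, 0, 0], [0, 0, 1, 0, 0, 0]]}}

```text
clock: 10.2
position: [524.1, -183.0, 162.3]
ee_rot: [0.999, -0.042, 0.002, -0.0]
contact_force: [2.9, -2.1, 3.6]
gripper_width: 0.3
grasp_force: 1.5
```

Emit:
{"method": "play_rows", "body": {"series": [[0, 0, 1, 0, 0, 0], [0, 0, 1, 0, 0, 0], [0, 0, 1, 0, 0, 0], [0, 0, 1, 0, 0, 0], [0, 0, 1, 0, 0, 0], [0, 0, 1, 0, 0, 0], [0, 0, 1, 0, 0, 0]]}}

```text
clock: 10.78
position: [522.6, -183.0, 168.9]
ee_rot: [0.999, -0.042, -0.0, -0.0]
contact_force: [0.0, -0.0, 0.9]
gripper_width: -0.2
grasp_force: 0.0
```

Free of the pad. Raising clear and checking.

Emit:
{"method": "play_rows", "body": {"series": [[0, 0, 5, 0, 0, 0], [0, 0, 10, 0, 0, 0], [0, 0, 20, 0, 0, 0], [0, 0, 20, 0, 0, 0], [0, 0, 20, 0, 0, 0], [0, 0, 10, 0, 0, 0], [0, 0, 0, 0, 0, 0], [0, 0, 0, 0, 0, 0], [0, 0, 0, 0, 0, 0], [0, 0, 0, 0, 0, 0]]}}

```text
clock: 11.62
position: [522.2, -183.0, 252.6]
ee_rot: [0.999, -0.042, -0.001, -0.0]
contact_force: [0.5, -0.2, 0.3]
gripper_width: 0.0
grasp_force: 0.0
```

```bash
python3 -c "
from h import *
snap('scene','scene3.png'); s=read_state(); print(s['position'],s['contact_force'],s['clock'])
a=[cv2.imread('pics/scene%d.png'%i)[90:250,200:320] for i in (1,3)]
cv2.imwrite('pics/crop3.png',cv2.resize(np.hstack(a),None,fx=3.3,fy=3.3,interpolation=2))"
```

```text
[ 522.26475312 -183.03216477  252.64569376] [0.75405438 0.56216467 1.1133162 ] 11.6667
```

View pics/crop3.png

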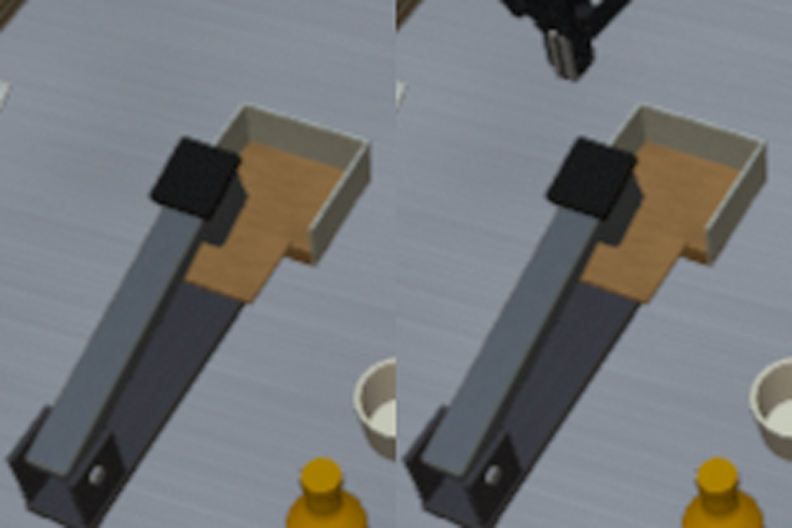

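Before and after match: the pad is at the same pixels (offset 396), the arm is fully up and the gripper is clear of it.

```bash
python3 -c "
from bench import job_done; print(job_done())"
```

```text
the job is handed in; nothing more can be done
None
```

I pressed the loaded stapler down to its stop and held it about a second, then eased it up over about 3 s; its arm looks fully up in the last picture. The spare stapler was not touched, and the job is handed in with no verdict returned.

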